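Stack rinsed reagent troughs crosswise to dry

TASK

Finish the drying stack of rinsed reagent troughs on the blue mat: keeping every trough upside down, lay two of the three loose white troughs crosswise over the pair already on the mat, log-cabin fashion with their outer sides about flush with the ends of that pair, then lay the last one crosswise over the middle of those two, everything centred on the stack. Set each one down gently, leave the bottom pair where it lies, and do not disturb the hex-key holder and the green-capped pot close by.

Things in the scene. Friction and masses are not known exactly. Their poses are not given: they have to be found in the camera images.
- drying_mat: Flat square drying mat, fixed to the bench, blue with dark ribs, 150 x 150 mm, 4 mm thick. Origin: the centre of its underside on the bench (z = 0). The stack is centred on it; its x axis runs along the bottom pair of troughs, its y axis across them, z up. Left of it (y over -0.02, x over 0.45) a fixed machine stands 0.28 m tall.
- base_left: White trough identical to the loose ones (130 x 49 x 28 mm, upside down, not fixed), one of the two on the mat: the bottom layer, parallel, centres 81 mm apart (+-2), length along the mat's x. Origin: middle of its top face, 32 mm above the bench; x across, y along its length, z down. The one on the mat's +y side.
- base_right: White trough identical to the loose ones (130 x 49 x 28 mm, upside down, not fixed), one of the two on the mat: the bottom layer, parallel, centres 81 mm apart (+-2), length along the mat's x. Origin: middle of its top face, 32 mm above the bench; x across, y along its length, z down. The one on the mat's -y side.
- trough_1: One of three alike loose white reagent troughs, upside down on the bench: 130 long, 49 wide, 28 mm tall, about 60 g, rigid, walls upright; closed flat bottom on top. Origin: middle of this top face, 28 mm above the rim it stands on. x runs across the width, y along the length, z points DOWN. Grip across the width.
- trough_2: One of three alike loose white reagent troughs, upside down on the bench: 130 long, 49 wide, 28 mm tall, about 60 g, rigid, walls upright; closed flat bottom on top. Origin: middle of this top face, 28 mm above the rim it stands on. x runs across the width, y along the length, z points DOWN. Grip across the width.
- trough_3: One of three alike loose white reagent troughs, upside down on the bench: 130 long, 49 wide, 28 mm tall, about 60 g, rigid, walls upright; closed flat bottom on top. Origin: middle of this top face, 28 mm above the rim it stands on. x runs across the width, y along the length, z points DOWN. Grip across the width.
- hex_keys: Bystander: dark blue folding hex-key holder lying on the bench, 26 x 85 x 18 mm, origin at the centre of its underside. Leave alone.
- reagent_pot: Bystander: white pot with green screw cap, the one near the mat, 46 mm across, 72 mm tall, origin at the centre of its underside. Leave alone.

How it is judged (in metres and radians):
On the way:
1. two loose troughs lie crosswise on the bottom pair (the middle layer is complete) (((z of trough_1 in the frame of drying_mat between 0.055 and 0.065 m and x of trough_1 in the frame of drying_mat between 0.028 and 0.053 m and y of trough_1 in the frame of drying_mat between -0.018 and 0.018 m and angle between the x axis of trough_1 and the x axis of drying_mat, either way round below 0.17 rad and angle between trough_1's own z axis and vertical above 3.06 rad) or (z of trough_2 in the frame of drying_mat between 0.055 and 0.065 m and x of trough_2 in the frame of drying_mat between 0.028 and 0.053 m and y of trough_2 in the frame of drying_mat between -0.018 and 0.018 m and angle between the x axis of trough_2 and the x axis of drying_mat, either way round below 0.17 rad and angle between trough_2's own z axis and vertical above 3.06 rad) or (z of trough_3 in the frame of drying_mat between 0.055 and 0.065 m and x of trough_3 in the frame of drying_mat between 0.028 and 0.053 m and y of trough_3 in the frame of drying_mat between -0.018 and 0.018 m and angle between the x axis of trough_3 and the x axis of drying_mat, either way round below 0.17 rad and angle between trough_3's own z axis and vertical above 3.06 rad)) and ((z of trough_1 in the frame of drying_mat between 0.055 and 0.065 m and x of trough_1 in the frame of drying_mat between -0.053 and -0.028 m and y of trough_1 in the frame of drying_mat between -0.018 and 0.018 m and angle between the x axis of trough_1 and the x axis of drying_mat, either way round below 0.17 rad and angle between trough_1's own z axis and vertical above 3.06 rad) or (z of trough_2 in the frame of drying_mat between 0.055 and 0.065 m and x of trough_2 in the frame of drying_mat between -0.053 and -0.028 m and y of trough_2 in the frame of drying_mat between -0.018 and 0.018 m and angle between the x axis of trough_2 and the x axis of drying_mat, either way round below 0.17 rad and angle between trough_2's own z axis and vertical above 3.06 rad) or (z of trough_3 in the frame of drying_mat between 0.055 and 0.065 m and x of trough_3 in the frame of drying_mat between -0.053 and -0.028 m and y of trough_3 in the frame of drying_mat between -0.018 and 0.018 m and angle between the x axis of trough_3 and the x axis of drying_mat, either way round below 0.17 rad and angle between trough_3's own z axis and vertical above 3.06 rad))), for 0.2 s.
At the end, for the whole second after the job is handed in: Upside down, level, at rest: two loose troughs across the bottom pair, centre lines 28-53 mm either side of the mat's centre (flush: 40), third across these, centre line within 18 mm; each centred lengthwise within 18 mm, square within 0.17 rad. Bottom pair moved under 12 mm (all of step 1 and ((z of trough_1 in the frame of drying_mat between 0.083 and 0.093 m and y of trough_1 in the frame of drying_mat between -0.018 and 0.018 m and x of trough_1 in the frame of drying_mat between -0.018 and 0.018 m and angle between the x axis of trough_1 and the y axis of drying_mat, either way round below 0.17 rad and angle between trough_1's own z axis and vertical above 3.06 rad) or (z of trough_2 in the frame of drying_mat between 0.083 and 0.093 m and y of trough_2 in the frame of drying_mat between -0.018 and 0.018 m and x of trough_2 in the frame of drying_mat between -0.018 and 0.018 m and angle between the x axis of trough_2 and the y axis of drying_mat, either way round below 0.17 rad and angle between trough_2's own z axis and vertical above 3.06 rad) or (z of trough_3 in the frame of drying_mat between 0.083 and 0.093 m and y of trough_3 in the frame of drying_mat between -0.018 and 0.018 m and x of trough_3 in the frame of drying_mat between -0.018 and 0.018 m and angle between the x axis of trough_3 and the y axis of drying_mat, either way round below 0.17 rad and angle between trough_3's own z axis and vertical above 3.06 rad)) and linear speed of each of trough_1, trough_2, trough_3 below 0.02 m/s and distance of each of base_left, base_right from where it was at the start of the episode below 0.012 m); the robot touches nothing.
It fails at once if a trough of the bottom pair is pushed more than 25 mm from its place (distance of any of base_left, base_right from where it was at the start of the episode above 0.025 m).
It fails at once if a loose trough is dropped or thrown (it moves faster than 0.6 m/s with no finger touching it, as after a fall of some 18 mm) ((linear speed of trough_1 above 0.6 m/s and contact force between trough_1 and the fingers below 0.01 N) or (linear speed of trough_2 above 0.6 m/s and contact force between trough_2 and the fingers below 0.01 N) or (linear speed of trough_3 above 0.6 m/s and contact force between trough_3 and the fingers below 0.01 N)).
It fails at once if a bystander (hex-key holder, green-capped pot) is moved more than 30 mm (distance of any of hex_keys, reagent_pot from where it was at the start of the episode above 0.03 m).
It also fails if it takes over 62 s, if anything falls off the work surface, if the arm or the gripper's body presses on something with over 40 N, if the wrist force passes 120 N, or if a joint passes its speed limit or range.

ROBOT

A 6-joint arm with a two-finger parallel gripper is mounted at the origin on a cart in front of the work surface, level with it; the furniture and walls round the work are solid. World frame = base frame: x ahead of the robot, y to its left, z up, the work surface at z = 0. Lengths are in mm, angles in rad, forces in N, time in s.
With the tool pointing down it reaches from about 300 to 775 mm from the base axis. Payload 14.6 kg.
Tool frame: the origin (TCP) lies midway between the tips of the shut fingers; the grasp point (between the pads) lies behind it (manip.grip_depth is the z of the grasp point in the tool frame, in mm); z points along the fingers, y is the line along which they close (so a half turn about z gives the same grasp; the last joint's range is limited). The gripper opens to 94 mm and grips with 3 to 60 N. Pads are 16 mm wide; open, the fingers measure 119 mm over their backs; the gripper's body (75 mm by 177 mm) begins 78 mm behind the grasp point.
Start: joints at [-1.316, 0.3, 1.521, -0, 1.321, -0.067], TCP at [173.944, -521.759, 205.446] pointing down, gripper open.
Joint ranges: [-3.03, 3.03], [-0.79, 2.21], [0.23, 2.52], [-1.04, 4.18], [0, 3.07], [-2.55, 2.55]. Speed limits (rad/s): [2.22, 2.22, 2.57, 3.14, 3.14, 3.14].

INTERFACE

Orientations are given as [roll, pitch, yaw] about the fixed x, y, z axes, in that order (R = Rz(yaw) Ry(pitch) Rx(roll)).
In Python, from cell import manip, camrig, ticket gives the robot as it stands (manip), with the cameras (camrig) and the job (ticket).
- The arm moves only by the shell command python3 nudge.py 'ROWS' [OPENING] [FORCE]. ROWS is a JSON list of rows, 1 to 5 of them, each an object with the fields x, y, z (the shift in a scale on which 1.0 is 600 mm), drx, dry, drz (a rotation vector in a scale on which 1.0 is pi/2 rad); a field left out counts as zero; each row is the pose to reach, as a shift and turn from the pose commanded when the command began, along the tool's axes at that moment; what a row does not reach only later rows make up. A row lasts 1/10 s, in which the tool goes at most 50 mm and 0.15 rad, less where a joint would pass 70% of its speed; a pose out of reach is approached as far as the arm can. OPENING is the finger opening in mm, set as the command begins (- or left out keeps the last). The fingers move at their own pace and stop on an object; FORCE is the grip in N (left out, the last holds). Time passes only in rows, so rows that do not move let the fingers close. It prints the time, the measured TCP pose, the force, the opening and the grip force at its end. Shift and turn numbers lie between -1 and 1, and a call with a number outside is refused. Input that does not fit is refused with a message, and nothing moves.
- manip.read_state(): the state, without advancing time (a new reading comes with each control period).
- camrig.camera(name): name is "side" or "top" or "wrist"; returns (picture, depth): 480x640x3 uint8, red, green, blue; 480x640 float32, mm along the optical axis (not along the pixel's ray), 0 where there is no reading.
- camrig.camera_info(name): a dict with "K" (3x3 intrinsics, pixels), "rvec" (rotation vector, rad) and "tvec" (3), from world to camera coordinates, as OpenCV has them; the wrist camera has in their place "mount" (4x4, takes a point from camera to tool coordinates, whose origin is the TCP and whose axes are the flange's). Camera axes: x right, y down, z forward; pixel columns grow to the right and rows downward; lengths in mm; the calibration is good to about 2 mm. The wrist camera is an equidistant fisheye: a pixel r from the principal point sees the ray r / f radians off the axis. A picture is of the moment at which its call begins: read the wrist's pose just before it. camera_info takes no time and is no camera call.
- ticket.sign_off(): hands the job in; it is judged then, once.
The state is a dict: "clock": time; "joints": joint angles; "qd": joint speeds; "effort": joint torques, N m; "eef_pos": TCP position; "eef_rot": TCP orientation; "wrist_force": force on the tool from outside, world axes, zero at the start; "moment": the same for the moment, N m; "finger_gap": finger opening in mm; "finger_force": force on a finger pad.
Only numpy, scipy, OpenCV 4.12 (cv2) and the standard library are available. Lean on these libraries where they do the work, as an engineer would, in place of code of your own. Each camera call takes 0.05 s, during which the arm holds its last target. There are 200 camera calls.

## Working session

There is one attempt and no reset: what is moved stays moved. The work goes in short steps, Python scripts to look and compute and a shell command to move; the robot and the scene stay as the last step left them, time stands still between calls to the robot, and variables do not carry over. Pictures are saved under pics/ and viewed, at most 10 in all, crops included, and the job is handed in when it is done.

```bash
ls; mkdir -p pics
python3 - <<'E'
from cell import manip, camrig, ticket
import cv2,numpy as np
print(manip.grip_depth, manip.read_state())
p,d=camrig.camera("top"); np.savez('top.npz',p=p,d=d); cv2.imwrite('pics/top.png',p[:,:,::-1])
p,d=camrig.camera("side"); np.savez('side.npz',p=p,d=d); cv2.imwrite('pics/side.png',p[:,:,::-1])
for n in("top","side","wrist"): print(n,camrig.camera_info(n))
E
```

```text
cell.py
nudge.py
pics
-18.8 {'clock': 0.0, 'joints': array([-1.31562717e+00,  3.00488736e-01,  1.52158289e+00,  7.70913141e-06,
        1.32070341e+00, -6.65892156e-02]), 'qd': array([ 0.00057161,  0.00049503,  0.00033678, -0.00199323, -0.00146414,
       -0.00093108]), 'effort': array([-1.40032909e-03, -5.31808019e+01, -3.52734518e+01,  7.07320590e-02,
        2.44048942e-02, -1.07267044e-04]), 'eef_pos': array([ 173.86707924, -521.51586981,  204.87589371]), 'eef_rot': array([-3.14041339e+00, -8.61260708e-05,  3.21756411e-01]), 'wrist_force': array([ 0.03216599, -0.58511389,  0.53930992]), 'moment': array([-0.01822855,  0.01137726, -0.03364488]), 'finger_force': 0.0, 'finger_gap': 94.09143417195752}
top {'K': array([[500.24825762,   0.        , 317.18982966],
       [  0.        , 500.24825762, 241.29406802],
       [  0.        ,   0.        ,   1.        ]]), 'rvec': array([ 2.14668889, -2.11295062,  0.16021131]), 'tvec': array([-157.74400025,  521.93405156,  867.13934362])}
side {'K': array([[540.16541536,   0.        , 328.15392056],
       [  0.        , 540.16541536, 244.70670137],
       [  0.        ,   0.        ,   1.        ]]), 'rvec': array([ 2.19836745, -0.37585354,  0.15665009]), 'tvec': array([-543.75267319,   67.40284581, 1154.03358074])}
wrist {'K': array([[371.64829954,   0.        , 323.10058355],
       [  0.        , 371.64829954, 241.76779898],
       [  0.        ,   0.        ,   1.        ]]), 'mount': array([[ 1.25530211e-03, -9.74039070e-01, -2.26376489e-01,
         6.69943357e+01],
       [ 9.99999178e-01,  1.16329230e-03,  5.39848132e-04,
         1.11611552e+00],
       [-2.62491145e-04, -2.26376980e-01,  9.74039729e-01,
        -1.80095701e+02],
       [ 0.00000000e+00,  0.00000000e+00,  0.00000000e+00,
         1.00000000e+00]])}
```

View pics/top.png

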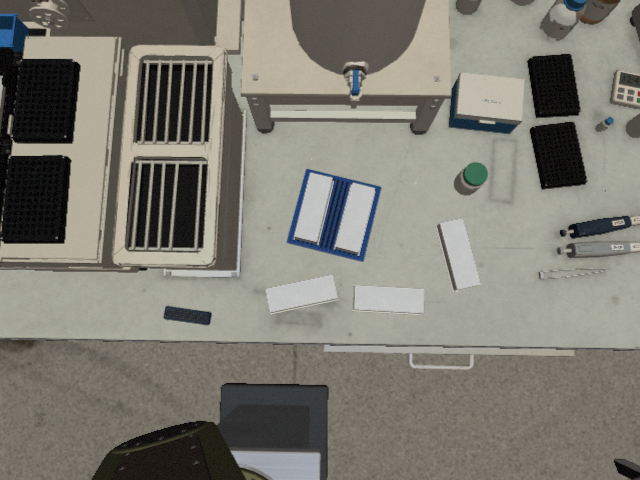

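View pics/side.png

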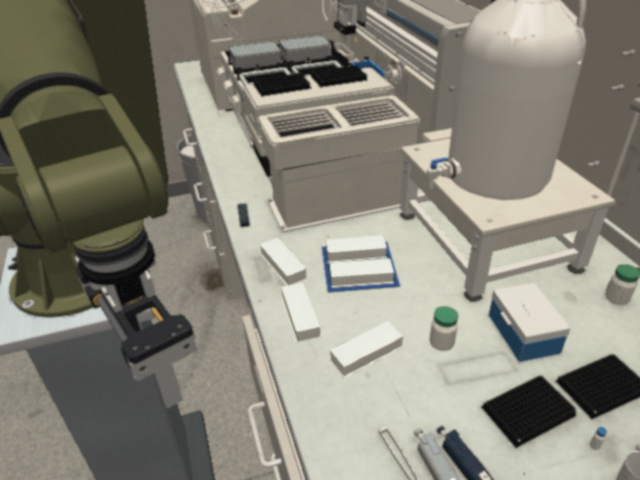

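The top view shows the mat at about (335,214) with its pair. The loose troughs are at (302,294), (389,299) and (459,254), the pot is at (473,177) and the hex keys at (187,315). The side view shows the same layout, and a tank on a stand sits beyond the mat.

```bash
cat > h.py <<'E'
import numpy as np,cv2
from cell import manip, camrig, ticket
from scipy.spatial.transform import Rotation as R
def cloud(name,p,d):
    c=camrig.camera_info(name); K=c['K']; Rm=cv2.Rodrigues(c['rvec'])[0]
    v,u=np.indices(d.shape)
    P=np.stack([(u-K[0,2])/K[0,0]*d,(v-K[1,2])/K[1,1]*d,d],-1)-c['tvec']
    return P@Rm
def onplane(name,uv,z):
    c=camrig.camera_info(name); K=c['K']; Rm=cv2.Rodrigues(c['rvec'])[0]
    r=np.c_[(uv-K[[0,1],[2,2]])/K[0,0],np.ones(len(uv))]@Rm; o=-Rm.T@c['tvec']
    return (o+r*((z-o[2])/r[:,2])[:,None])
def troughs(name,zlo,zhi,ztop,p,d,thr=185,amin=900):
    X=cloud(name,p,d)
    m=((X[...,2]>zlo)&(X[...,2]<zhi)&(p.min(-1)>thr)).astype(np.uint8)
    out=[]
    for c in cv2.findContours(m,cv2.RETR_EXTERNAL,cv2.CHAIN_APPROX_NONE)[0]:
        if cv2.contourArea(c)<amin: continue
        W=onplane(name,c[:,0].astype(float),ztop)[:,:2]
        (cx,cy),(w,h),a=cv2.minAreaRect(W.astype(np.float32))
        if w<h: w,h,a=h,w,a+90
        k=np.zeros_like(m); cv2.drawContours(k,[c],-1,1,-1)
        out.append((cx,cy,w,h,a,np.median(X[...,2][(k>0)&(m>0)]),c[:,0].mean(0)))
    return out
E
python3 - <<'E'
from h import *
t=np.load('top.npz');p,d=t['p'],t['d']
X=cloud('top',p,d)
for u,v in[(302,294),(389,299),(459,254),(312,205),(358,217),(400,240),(187,315),(473,172)]: print(u,v,X[v,u].round(1),p[v,u])
for z,lo,hi in((28,20,40),):
  for o in troughs('top',lo,hi,29,p,d): print([np.round(q,1) for q in o])
h=cv2.cvtColor(p,cv2.COLOR_RGB2HSV); m=cv2.inRange(h,(100,120,40),(130,255,255)); m[:,:280]=0;m[:165]=0;m[265:]=0;m[:,390:]=0
W=onplane('top',cv2.findNonZero(m)[:,0].astype(float),4)[:,:2].astype(np.float32); print('mat',cv2.minAreaRect(W))
E
```

```text
302 294 [ 429.2 -123.4   30.2] [194 195 195]
389 299 [ 422.8 -280.7   29.2] [195 197 196]
459 254 [ 506.9 -409.3   27.9] [193 193 193]
312 205 [ 594.  -138.5   33.1] [195 196 194]
358 217 [ 571.6 -223.7   36.8] [195 196 197]
400 240 [ 535.8 -305.7    1.9] [169 171 159]
187 315 [388.3  86.4  18.1] [42 45 50]
473 172 [ 649.5 -427.    71.2] [ 60 112  85]
[np.float64(423.3), np.float64(-280.2), np.float64(123.4), np.float64(42.6), np.float64(87.7), np.float64(28.8), array([389.1, 298.5])]
[np.float64(431.2), np.float64(-121.7), np.float64(124.2), np.float64(42.5), np.float64(102.8), np.float64(28.6), array([300.8, 292.9])]
[np.float64(508.6), np.float64(-410.7), np.float64(124.4), np.float64(42.6), np.float64(13.3), np.float64(28.9), array([459.9, 253.6])]
[np.float64(574.1), np.float64(-219.5), np.float64(123.5), np.float64(42.8), np.float64(166.3), np.float64(32.9), array([355.4, 216.9])]
[np.float64(592.9), np.float64(-140.2), np.float64(123.6), np.float64(41.0), np.float64(167.3), np.float64(32.9), array([312.9, 206.5])]
mat ((584.1710205078125, -179.70387268066406), (147.9815216064453, 148.22732543945312), 76.64350128173828)
```

```bash
cat >> h.py <<'E'
def go(x,y,z,yaw):
    s=manip.read_state(); p=s['eef_pos']; Rm=R.from_euler('xyz',s['eef_rot'])
    T=R.from_euler('xyz',[np.pi,0,yaw])
    print(round(float(s['clock']),2),'pos',p.round(1),'rot',s['eef_rot'].round(3),'shift',Rm.inv().apply(np.array([x,y,z])-p).round(1),'rv',(Rm.inv()*T).as_rotvec().round(3),'gap',round(s['finger_gap'],1))
E
python3 - <<'E'
from h import *
t=np.load('top.npz');X=cloud('top',t['p'],t['d'])
for u,v in[(300,85),(300,97),(345,85),(420,85),(340,96),(355,75),(357,97)]: print(u,v,X[v,u].round(0))
go(423,-280,120,1.531)
E
python3 - <<'E'
from h import *
for n in('top','side'):
    t=np.load(n+'.npz');X=cloud(n,t['p'],t['d'])
    m=(X[...,2]>60)&(X[...,2]<300)&(X[...,0]>660)&(X[...,0]<765)&(X[...,1]>-300)&(X[...,1]<-100)&(t['d']>0)
    P=X[m]
    for x in range(670,765,10):
        Q=P[(P[:,0]>=x)&(P[:,0]<x+10)]
        if len(Q): print(n,x,len(Q),Q.min(0).round(0),Q.max(0).round(0))
t=np.load('side.npz')
cv2.imwrite('pics/c.png',cv2.resize(np.hstack([np.load('top.npz')['p'][50:180,250:430],]),None,fx=4,fy=4)[:,:,::-1])
i=np.hstack([cv2.resize(np.load('top.npz')['p'][50:170,300:420],(400,400)),cv2.resize(t['p'][130:230,400:500],(400,400))]);cv2.imwrite('pics/tap.png',i[:,:,::-1])
E
```

```text
top 710 164 [ 711. -215.  183.] [ 720. -197.  245.]
top 720 76 [ 720. -215.  207.] [ 730. -196.  246.]
top 730 55 [ 730. -209.  216.] [ 740. -195.  246.]
top 740 973 [ 740. -300.  165.] [ 750. -100.  246.]
top 750 1564 [ 750. -300.  116.] [ 760. -100.  244.]
top 760 400 [ 760. -299.  177.] [ 765. -101.  237.]
side 710 127 [ 710. -218.  184.] [ 720. -199.  245.]
side 720 104 [ 720. -218.  184.] [ 730. -200.  245.]
side 730 61 [ 730. -243.  172.] [ 740. -201.  245.]
side 740 520 [ 740. -300.  157.] [ 750. -101.  244.]
side 750 1146 [ 750. -300.  114.] [ 760. -100.  243.]
side 760 144 [ 760. -297.  178.] [ 765. -102.  236.]
```

View pics/tap.png

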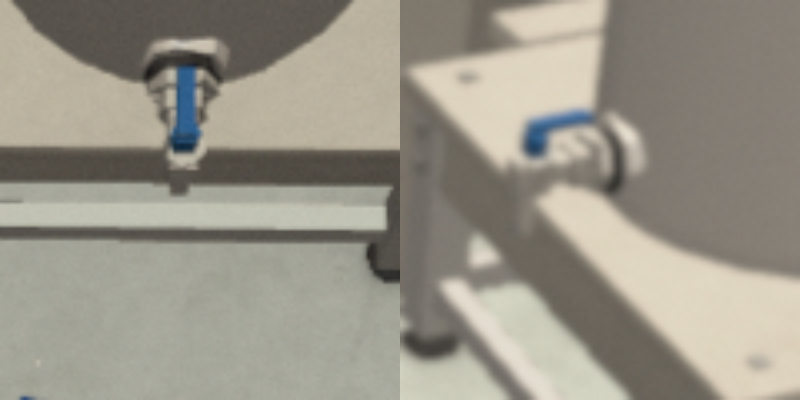

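The tap spout is at x≥711, y −197…−218, z 183–245, so I'll place the far trough at +35 mm instead of +40 to keep the gripper body clear of it.

The rows are not in the units I measure in: shifts go in shares of 600 mm and turns go in shares of pi/2 rad. I convert before sending: 150 mm / 600 = 0.25, 120 mm / 600 = 0.2, -0.12 rad / 1.5708 = -0.0764.

```bash
python3 nudge.py '[{"x":0.05, "y":-0.025, "z":0.0083, "drz":-0.0764}, {"x":0.1, "y":-0.05, "z":0.0167, "drz":-0.1528}, {"x":0.15, "y":-0.075, "z":0.025, "drz":-0.2292}, {"x":0.2, "y":-0.1, "z":0.0333, "drz":-0.3056}, {"x":0.25, "y":-0.125, "z":0.0417, "drz":-0.382}]' 80 20; python3 -c "
from h import *; go(423.3,-280.2,110,1.531)"
```

```text
clock: 0.6
eef_pos: [293.2, -402.0, 180.0]
eef_rot: [-3.141, -0.0, 0.927]
wrist_force: [-0.2, -0.1, -0.2]
finger_gap: 80.1
finger_force: 0.0
0.6 pos [ 293.2 -402.   180. ] rot [-3.141 -0.     0.927] shift [175.5  30.9  70.1] rv [-0.    -0.    -0.604] gap 80.1
```

Converted, 175.5 mm / 600 = 0.2925, 140 mm / 600 = 0.2333, -0.604 rad / 1.5708 = -0.3845.

```bash
python3 nudge.py '[{"x":0.0583, "y":0.01, "z":0.0233, "drz":-0.0764}, {"x":0.1167, "y":0.02, "z":0.0467, "drz":-0.1528}, {"x":0.175, "y":0.03, "z":0.07, "drz":-0.2292}, {"x":0.2333, "y":0.0417, "z":0.0933, "drz":-0.3056}, {"x":0.2925, "y":0.0517, "z":0.1167, "drz":-0.3845}]'; python3 nudge.py '[{}, {}]';  python3 -c "
from h import *; go(423.3,-280.2,6,1.531)
p,d=camrig.camera('wrist'); cv2.imwrite('pics/w1.png',p[:,:,::-1])"
```

```text
clock: 1.1
eef_pos: [424.1, -280.9, 109.7]
eef_rot: [-3.141, -0.0, 1.531]
wrist_force: [1.8, -0.1, -0.9]
finger_gap: 80.0
finger_force: 0.0
clock: 1.3
eef_pos: [423.3, -281.7, 110.2]
eef_rot: [-3.141, -0.0, 1.526]
wrist_force: [1.0, -0.8, 0.2]
finger_gap: 80.0
finger_force: 0.0
1.3 pos [ 423.3 -281.7  110.2] rot [-3.141 -0.     1.526] shift [  1.5   0.  104.2] rv [-0.001 -0.    -0.005] gap 80.0
```

View pics/w1.png

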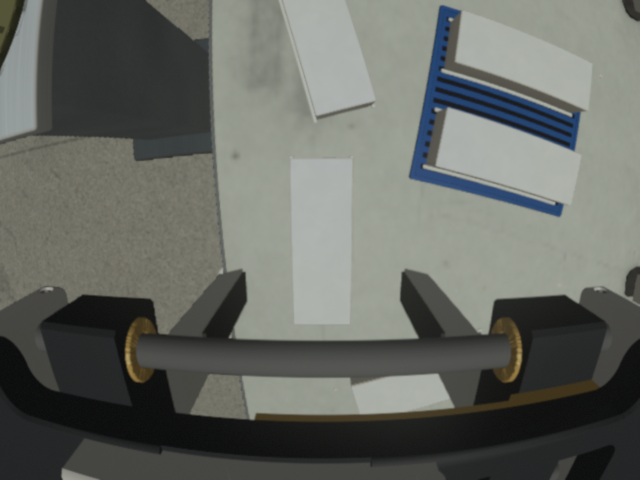

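The wrist view shows the trough at columns 291–351, centred between fingertips at 245 and 401. I'll descend, grip and lift.

Converted, 104 mm / 600 = 0.1733, 98 mm / 600 = 0.1633, -0.003 rad / 1.5708 = -0.0019.

```bash
python3 nudge.py '[{"z":0.05}, {"z":0.1}, {"z":0.1417}, {"z":0.1633}, {"x":0.0025, "z":0.1733, "drz":-0.0019}]'; python3 nudge.py '[{}, {}, {}, {}, {}]' 40 20;  python3 nudge.py '[{}, {}, {}]'; python3 -c "
from h import *; c=np.array([583.9,-179.8]);t=c+35*np.array([.9736,-.228]);print(t);go(*t,110,1.340)"
```

```text
clock: 1.85
eef_pos: [422.8, -281.3, 6.0]
eef_rot: [-3.141, -0.0, 1.527]
wrist_force: [0.0, -0.0, 0.2]
finger_gap: 80.2
finger_force: 0.0
clock: 2.35
eef_pos: [423.6, -280.8, 7.1]
eef_rot: [3.141, 0.001, 1.529]
wrist_force: [-1.4, 0.6, 6.4]
finger_gap: 48.9
finger_force: 20.0
clock: 2.65
eef_pos: [423.6, -280.8, 7.1]
eef_rot: [3.141, 0.001, 1.529]
wrist_force: [-1.7, 0.9, 6.5]
finger_gap: 49.0
finger_force: 20.0
[ 617.976 -187.78 ]
2.65 pos [ 423.6 -280.8    7.1] rot [3.141e+00 1.000e-03 1.529e+00] shift [ 101.   190.4 -102.9] rv [0.001 0.    0.189] gap 49.0
```

Converted, -103 mm / 600 = -0.1717, -95 mm / 600 = -0.1583.

```bash
python3 nudge.py '[{"z":-0.025}, {"z":-0.0667}, {"z":-0.1167}, {"z":-0.1583}, {"z":-0.1717}]'; python3 nudge.py '[{"x":0.025, "y":0.05, "drz":0.0191}, {"x":0.0667, "y":0.1167, "drz":0.0446}, {"x":0.1083, "y":0.1917, "drz":0.0764}, {"x":0.1417, "y":0.2583, "drz":0.1019}, {"x":0.1683, "y":0.3167, "drz":0.1203}]';  python3 nudge.py '[{}, {}, {}]'; python3 -c "
from h import *; go(618,-187.8,40,1.340)"
```

```text
clock: 3.15
eef_pos: [424.1, -281.1, 111.8]
eef_rot: [3.139, 0.002, 1.529]
wrist_force: [-0.5, 0.1, -1.3]
finger_gap: 49.2
finger_force: 20.0
clock: 3.65
eef_pos: [619.0, -185.9, 108.0]
eef_rot: [-3.14, -0.0, 1.339]
wrist_force: [0.5, -0.8, 0.2]
finger_gap: 49.3
finger_force: 20.0
clock: 3.95
eef_pos: [616.5, -188.1, 108.8]
eef_rot: [-3.14, -0.0, 1.339]
wrist_force: [0.1, 0.5, -1.0]
finger_gap: 49.5
finger_force: 20.0
3.95 pos [ 616.5 -188.1  108.8] rot [-3.14  -0.     1.339] shift [ 0.7  1.5 68.8] rv [-0.001 -0.    -0.001] gap 49.5
```

Converted, 62 mm / 600 = 0.1033, 58 mm / 600 = 0.0967.

```bash
python3 nudge.py '[{"z":0.025}, {"z":0.0583}, {"y":0.0017, "z":0.0833}, {"y":0.0017, "z":0.0967}, {"y":0.0017, "z":0.1033}]'; python3 nudge.py '[{"z":0.0017}, {"z":0.0033}, {"z":0.005}, {"z":0.0067}, {"z":0.0083}]';python3 nudge.py '[{"z":0.0008}, {"z":0.0017}, {"z":0.0025}, {"z":0.0025}]'
```

```text
clock: 4.45
eef_pos: [618.0, -188.0, 46.4]
eef_rot: [-3.14, -0.0, 1.339]
wrist_force: [0.5, -0.0, -0.5]
finger_gap: 49.3
finger_force: 20.0
clock: 4.95
eef_pos: [618.5, -187.9, 42.6]
eef_rot: [3.141, 0.0, 1.34]
wrist_force: [0.1, -0.3, -1.0]
finger_gap: 49.3
finger_force: 20.0
clock: 5.35
eef_pos: [618.4, -187.8, 40.9]
eef_rot: [-3.141, -0.0, 1.34]
wrist_force: [-0.1, -0.7, -0.9]
finger_gap: 49.1
finger_force: 20.0
```

Converted, 1.5 mm / 600 = 0.0025, 1 mm / 600 = 0.0017.

```bash
python3 nudge.py '[{"z":0.0008}, {"z":0.0017}, {"z":0.0025}, {"z":0.0025}]' |egrep 'pos|force'; python3 nudge.py '[{"z":0.0008}, {"z":0.0008}, {"z":0.0008}]'|egrep 'pos|force'; python3 nudge.py '[{"z":0.0008}, {"z":0.0008}, {"z":0.0008}]'|egrep 'pos|force'
```

```text
eef_pos: [618.4, -187.9, 39.4]
wrist_force: [-0.0, 0.2, -0.4]
finger_force: 20.0
eef_pos: [618.4, -187.9, 39.3]
wrist_force: [-3.8, 0.6, 5.0]
finger_force: 20.0
eef_pos: [618.4, -187.9, 39.3]
wrist_force: [-4.7, 1.4, 10.6]
finger_force: 20.0
```

Converted, -0.8 mm / 600 = -0.0013, -0.5 mm / 600 = -0.0008.

```bash
python3 nudge.py '[{"z":-0.0008}, {"z":-0.0013}]'|egrep 'pos|force'; python3 nudge.py '[{}, {}, {}, {}]' 65; python3 nudge.py '[{"z":-0.0167}, {"z":-0.0417}, {"z":-0.0833}, {"z":-0.125}, {"z":-0.1333}]';  python3 -c "
from h import *; go(431.2,-121.7,119,1.794)"
```

```text
eef_pos: [618.4, -187.9, 39.4]
wrist_force: [0.1, -0.1, 1.3]
finger_force: 20.0
clock: 6.95
eef_pos: [618.4, -187.9, 39.1]
eef_rot: [-3.141, -0.0, 1.34]
wrist_force: [-0.3, -0.3, -0.0]
finger_gap: 65.1
finger_force: 0.0
clock: 7.45
eef_pos: [619.8, -188.3, 123.8]
eef_rot: [3.136, 0.001, 1.34]
wrist_force: [-0.4, 1.3, 0.6]
finger_gap: 65.1
finger_force: 0.0
7.45 pos [ 619.8 -188.3  123.8] rot [3.136e+00 1.000e-03 1.340e+00] shift [  21.7 -198.9    3.6] rv [ 0.006  0.002 -0.454] gap 65.1
```

Converted, -198 mm / 600 = -0.33, -160 mm / 600 = -0.2667, -0.454 rad / 1.5708 = -0.289.

```bash
python3 nudge.py '[{"x":0.0067, "y":-0.0667, "drz":-0.0573}, {"x":0.0133, "y":-0.1333, "drz":-0.1146}, {"x":0.02, "y":-0.2, "z":0.0017, "drz":-0.1719}, {"x":0.0283, "y":-0.2667, "z":0.0033, "drz":-0.2292}, {"x":0.0367, "y":-0.33, "z":0.0067, "drz":-0.289}]' 80; python3 nudge.py '[{}, {}, {}]'|grep pos;  python3 -c "
from h import *
for n,a in(('top',0),):
  p,d=camrig.camera(n); np.savez('t2.npz',p=p,d=d)
  for lo,hi,z in((20,45,29),(45,75,60)):
    for o in troughs(n,lo,hi,z,p,d,170,700): print([np.round(q,1) for q in o])
go(431.2,-121.7,8,1.794)"
```

```text
clock: 7.95
eef_pos: [428.9, -120.5, 115.2]
eef_rot: [3.141, 0.0, 1.797]
wrist_force: [1.0, 0.4, -0.4]
finger_gap: 80.2
finger_force: 0.0
eef_pos: [431.7, -121.5, 115.6]
[np.float64(508.4), np.float64(-410.8), np.float64(125.8), np.float64(43.8), np.float64(13.3), np.float64(28.9), array([460. , 253.5])]
[np.float64(551.4), np.float64(-213.8), np.float64(79.4), np.float64(46.0), np.float64(167.0), np.float64(33.0), array([352.4, 228.4])]
[np.float64(620.1), np.float64(-188.1), np.float64(125.8), np.float64(43.7), np.float64(76.8), np.float64(61.0), array([339.5, 187.9])]
[np.float64(761.5), np.float64(-193.3), np.float64(267.5), np.float64(14.0), np.float64(90.2), np.float64(55.7), array([343. , 114.1])]
[np.float64(800.4), np.float64(-468.6), np.float64(120.0), np.float64(82.3), np.float64(84.1), np.float64(67.8), array([491.2,  96.2])]
8.3 pos [ 431.6 -121.5  115.4] rot [3.141 0.    1.793] shift [-1.000e-01 -5.000e-01  1.074e+02] rv [ 0.001  0.    -0.001] gap 80.2
```

The far trough sits at (620,−188) at 76.8°, height 61, as planned. Next I'll pick the second one.

Converted, 107 mm / 600 = 0.1783, 101 mm / 600 = 0.1683.

```bash
python3 nudge.py '[{"z":0.05}, {"z":0.1}, {"z":0.1467}, {"z":0.1683}, {"z":0.1783}]'|egrep 'pos|force'; python3 nudge.py '[{}, {}, {}, {}, {}]' 40 20;  python3 nudge.py '[{}, {}]'; python3 nudge.py '[{"z":-0.025}, {"z":-0.0667}, {"z":-0.1167}, {"z":-0.1533}, {"z":-0.1667}]'; python3 -c "
from h import *; c=np.array([583.9,-179.8]);t=c-41*np.array([.9736,-.228]);print(t);go(*t,109,1.340)"
```

```text
eef_pos: [430.6, -121.1, 6.7]
wrist_force: [-0.6, 0.2, 0.9]
finger_force: 0.0
clock: 9.3
eef_pos: [431.1, -121.3, 8.8]
eef_rot: [3.141, 0.001, 1.794]
wrist_force: [-0.6, 0.2, 4.8]
finger_gap: 49.2
finger_force: 20.0
clock: 9.5
eef_pos: [431.0, -121.3, 8.8]
eef_rot: [3.141, 0.001, 1.794]
wrist_force: [-1.7, 0.9, 6.9]
finger_gap: 49.4
finger_force: 20.0
clock: 10.0
eef_pos: [431.4, -121.4, 110.2]
eef_rot: [3.139, 0.002, 1.794]
wrist_force: [-0.6, 0.3, -1.7]
finger_gap: 49.2
finger_force: 20.0
[ 543.9824 -170.452 ]
10.0 pos [ 431.4 -121.4  110.2] rot [3.139e+00 2.000e-03 1.794e+00] shift [-72.8  98.9   1.6] rv [0.003 0.001 0.454] gap 49.2
```

Converted, 99 mm / 600 = 0.165, 82 mm / 600 = 0.1367, 0.454 rad / 1.5708 = 0.289.

```bash
python3 nudge.py '[{"x":-0.02, "y":0.0283, "drz":0.0573}, {"x":-0.0467, "y":0.0633, "drz":0.1146}, {"x":-0.075, "y":0.1017, "drz":0.1719}, {"x":-0.1, "y":0.1367, "drz":0.2292}, {"x":-0.1217, "y":0.165, "drz":0.289}]'|grep pos; python3 nudge.py '[{}, {}, {}]'|grep pos; python3 -c "
from h import *; go(544,-170.5,46,1.340)"
```

```text
eef_pos: [544.1, -170.7, 107.0]
eef_pos: [542.6, -170.0, 107.7]
10.8 pos [ 542.6 -170.   107.7] rot [-3.14  -0.     1.341] shift [-0.1  1.5 61.7] rv [-0.001 -0.     0.001] gap 49.3
```

Converted, 61 mm / 600 = 0.1017, 57 mm / 600 = 0.095.

```bash
python3 nudge.py '[{"z":0.025}, {"z":0.0583}, {"y":0.0017, "z":0.0833}, {"y":0.0017, "z":0.095}, {"y":0.0017, "z":0.1017}]'|egrep 'pos|force'; python3 nudge.py '[{"z":0.0017}, {"z":0.0033}, {"z":0.005}, {"z":0.0067}, {"z":0.0067}]'|egrep 'pos|force';python3 nudge.py '[{"z":0.0008}, {"z":0.0017}, {"z":0.0017}]'|egrep 'pos|force'
```

```text
eef_pos: [544.1, -170.5, 46.8]
wrist_force: [0.2, -0.5, -0.3]
finger_force: 20.0
eef_pos: [544.4, -170.7, 43.3]
wrist_force: [0.0, 0.1, -1.0]
finger_force: 20.0
eef_pos: [544.3, -170.7, 42.2]
wrist_force: [-0.1, -0.5, -1.7]
finger_force: 20.0
```

Converted, 0.7 mm / 600 = 0.0012, 0.5 mm / 600 = 0.0008.

```bash
python3 nudge.py '[{"z":0.0008}, {"z":0.0012}, {"z":0.0012}]'|egrep 'pos|force'; python3 nudge.py '[{"z":0.0008}, {"z":0.0008}, {"z":0.0008}]'|egrep 'pos|force'; python3 nudge.py '[{"z":0.0007}, {"z":0.0007}, {"z":0.0007}]'|egrep 'pos|force'
```

```text
eef_pos: [544.3, -170.6, 41.5]
wrist_force: [0.1, -0.6, 0.4]
finger_force: 20.0
eef_pos: [544.4, -170.7, 41.1]
wrist_force: [-0.2, -0.5, -0.9]
finger_force: 20.0
eef_pos: [544.4, -170.7, 41.1]
wrist_force: [-2.7, 1.8, 6.4]
finger_force: 20.0
```

Converted, -0.4 mm / 600 = -0.0007.

```bash
python3 nudge.py '[{"z":-0.0007}, {"z":-0.0007}]'|egrep 'pos|force'; python3 nudge.py '[{}, {}, {}, {}]' 65; python3 nudge.py '[{"z":-0.0167}, {"z":-0.0417}, {"z":-0.0833}, {"z":-0.12}, {"z":-0.1333}]';  python3 -c "
from h import *; go(508.5,-410.8,120,0.232)"
```

```text
eef_pos: [544.4, -170.7, 41.1]
wrist_force: [-0.4, -0.5, 1.4]
finger_force: 20.0
clock: 13.6
eef_pos: [544.4, -170.6, 41.0]
eef_rot: [-3.142, -0.0, 1.34]
wrist_force: [-0.5, -0.6, -0.6]
finger_gap: 65.1
finger_force: 0.0
clock: 14.1
eef_pos: [545.4, -171.0, 124.5]
eef_rot: [3.137, 0.001, 1.34]
wrist_force: [-0.3, -0.2, 0.6]
finger_gap: 65.4
finger_force: 0.0
14.1 pos [ 545.4 -171.   124.5] rot [3.137e+00 1.000e-03 1.340e+00] shift [-241.9   18.9    4.8] rv [ 0.004 -0.002  1.108] gap 65.4
```

Converted, -150 mm / 600 = -0.25, -120 mm / 600 = -0.2, 0.65 rad / 1.5708 = 0.4138.

```bash
python3 nudge.py '[{"x":-0.05, "y":0.0033, "drz":0.0828}, {"x":-0.1, "y":0.0067, "drz":0.1655}, {"x":-0.15, "y":0.0117, "drz":0.2483}, {"x":-0.2, "y":0.015, "drz":0.331}, {"x":-0.25, "y":0.02, "drz":0.4138}]' 80|grep pos; python3 nudge.py '[{}, {}]'|grep pos;  python3 -c "
from h import *; go(508.5,-410.8,120,0.232)"
```

```text
eef_pos: [521.3, -320.5, 121.2]
eef_pos: [521.4, -319.4, 120.9]
14.8 pos [ 521.4 -319.4  120.9] rot [-3.141  0.     0.691] shift [-68.2  62.2   0.9] rv [-0.001  0.     0.459] gap 79.8
```

Converted, -68 mm / 600 = -0.1133, 62 mm / 600 = 0.1033, 0.459 rad / 1.5708 = 0.2922.

```bash
python3 nudge.py '[{"x":-0.025, "y":0.0233, "drz":0.0637}, {"x":-0.05, "y":0.0467, "drz":0.1273}, {"x":-0.075, "y":0.07, "drz":0.191}, {"x":-0.1, "y":0.0917, "drz":0.2546}, {"x":-0.1133, "y":0.1033, "z":0.0017, "drz":0.2922}]'|grep pos; python3 nudge.py '[{}, {}, {}]'|grep pos;  python3 -c "
from h import *
p,d=camrig.camera('top'); np.savez('t3.npz',p=p,d=d)
for lo,hi,z in((20,45,29),(45,75,60)):
    for o in troughs('top',lo,hi,z,p,d,170,200): print([np.round(q,1) for q in o])
p,d=camrig.camera('wrist'); cv2.imwrite('pics/w3.png',p[:,:,::-1])
go(508.5,-410.8,9,0.232)"
```

```text
eef_pos: [508.9, -410.5, 120.2]
eef_pos: [509.2, -409.4, 120.2]
[np.float64(586.7), np.float64(-180.3), np.float64(127.2), np.float64(28.0), np.float64(77.6), np.float64(33.2), array([335.1, 208.3])]
[np.float64(546.0), np.float64(-170.9), np.float64(125.7), np.float64(43.6), np.float64(76.6), np.float64(61.0), array([329.5, 228. ])]
[np.float64(620.1), np.float64(-188.1), np.float64(125.9), np.float64(43.8), np.float64(76.8), np.float64(61.2), array([339.5, 188. ])]
[np.float64(761.4), np.float64(-193.3), np.float64(267.6), np.float64(14.5), np.float64(90.1), np.float64(55.7), array([343. , 114.1])]
[np.float64(800.3), np.float64(-468.5), np.float64(120.7), np.float64(82.6), np.float64(84.1), np.float64(67.8), array([491.1,  96.4])]
15.7 pos [ 509.1 -409.7  120.3] rot [ 3.142 -0.     0.233] shift [ -0.9   0.9 111.3] rv [ 0.    -0.     0.001] gap 80.1
```

View pics/w3.png

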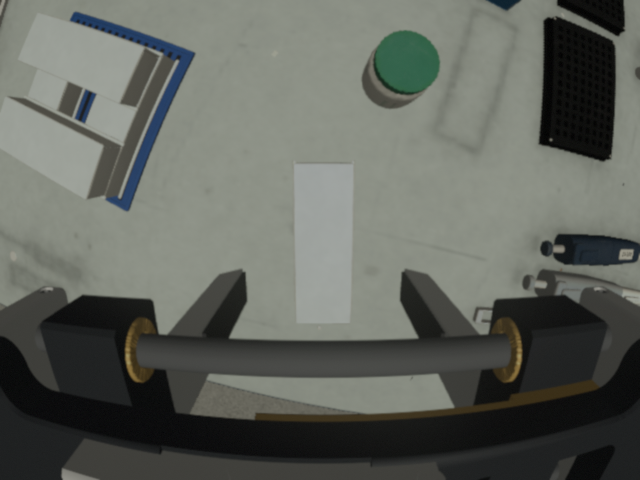

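The middle layer lies square on the pair at about ±37 mm. The third trough (columns 294–353) is centred between the fingertips (245, 401), and the pot at (405,65) is clear.

Converted, 110 mm / 600 = 0.1833, 105 mm / 600 = 0.175.

```bash
python3 nudge.py '[{"z":0.05}, {"z":0.1083}, {"x":-0.0017, "y":0.0008, "z":0.1533}, {"x":-0.0017, "y":0.0008, "z":0.175}, {"x":-0.0017, "y":0.0008, "z":0.1833}]'|egrep 'pos|force'; python3 nudge.py '[{}, {}, {}, {}, {}]' 40 20;  python3 nudge.py '[{}, {}]'|egrep 'pos|gap|force'; python3 nudge.py '[{"z":-0.025}, {"z":-0.075}, {"z":-0.1333}, {"z":-0.1867}, {"z":-0.2}]'; python3 -c "
from h import *; go(583.9,-179.8,130,-0.230)"
```

```text
eef_pos: [507.7, -410.7, 9.1]
wrist_force: [-0.8, -0.0, 0.6]
finger_force: 0.0
clock: 16.7
eef_pos: [508.1, -411.5, 10.9]
eef_rot: [3.141, -0.001, 0.231]
wrist_force: [-0.9, 1.4, 4.5]
finger_gap: 48.8
finger_force: 20.0
eef_pos: [508.1, -411.5, 10.9]
wrist_force: [-1.6, 1.2, 5.8]
finger_gap: 49.6
finger_force: 20.0
clock: 17.4
eef_pos: [508.9, -412.2, 135.0]
eef_rot: [3.136, -0.004, 0.231]
wrist_force: [-0.1, 0.6, -0.8]
finger_gap: 49.3
finger_force: 20.0
17.4 pos [ 508.9 -412.2  135. ] rot [ 3.136 -0.004  0.231] shift [ 126.2 -209.1    4.3] rv [ 0.004 -0.005  0.461] gap 49.3
```

Converted, -125 mm / 600 = -0.2083, -100 mm / 600 = -0.1667, 0.27 rad / 1.5708 = 0.1719.

```bash
python3 nudge.py '[{"x":0.0167, "y":-0.0267, "drz":0.0255}, {"x":0.0417, "y":-0.0683, "drz":0.0573}, {"x":0.07, "y":-0.1167, "drz":0.0955}, {"x":0.1, "y":-0.1667, "drz":0.1401}, {"x":0.125, "y":-0.2083, "drz":0.1719}]'|grep pos; python3 nudge.py '[{}, {}]'|grep pos; python3 -c "
from h import *; go(583.9,-179.8,130,-0.230)"
```

```text
eef_pos: [552.3, -270.6, 129.5]
eef_pos: [552.2, -272.2, 129.7]
18.1 pos [ 552.2 -272.2  129.7] rot [-3.141e+00  1.000e-03 -3.800e-02] shift [ 28.3 -93.5  -0.3] rv [-0.     0.001  0.192] gap 48.9
```

Converted, -93.5 mm / 600 = -0.1558, -86 mm / 600 = -0.1433, 0.192 rad / 1.5708 = 0.1222.

```bash
python3 nudge.py '[{"x":0.0083, "y":-0.0267, "drz":0.0191}, {"x":0.02, "y":-0.0683, "drz":0.0509}, {"x":0.0333, "y":-0.11, "drz":0.0828}, {"x":0.0433, "y":-0.1433, "drz":0.1082}, {"x":0.0472, "y":-0.1558, "drz":0.1222}]'|grep pos; python3 nudge.py '[{}, {}, {}]'|grep pos; python3 nudge.py '[{"z":0.02}, {"z":0.05}, {"z":0.07}, {"z":0.08}, {"z":0.0867}]'|egrep 'pos|force'; python3 nudge.py '[{}, {}]'|grep pos;  python3 -c "
from h import *; go(583.9,-179.8,71,-0.230)"
```

```text
eef_pos: [584.3, -179.7, 129.7]
eef_pos: [583.9, -181.2, 129.9]
eef_pos: [584.1, -180.2, 77.4]
wrist_force: [-0.2, -0.6, -0.2]
finger_force: 20.0
eef_pos: [584.5, -180.2, 78.5]
19.6 pos [ 584.5 -180.2   78.5] rot [ 3.142e+00 -1.000e-03 -2.310e-01] shift [-0.6 -0.2  7.5] rv [ 0.    -0.001 -0.001] gap 49.2
```

Converted, 5.5 mm / 600 = 0.0092, 4.5 mm / 600 = 0.0075.

```bash
python3 nudge.py '[{"z":0.0025}, {"z":0.005}, {"z":0.0075}, {"z":0.0092}, {"z":0.0092}]'|egrep 'pos|force'; python3 nudge.py '[{"z":0.0008}, {"z":0.0017}, {"z":0.0017}]'|egrep 'pos|force'; python3 nudge.py '[{"z":0.0008}, {"z":0.0008}, {"z":0.0008}]'|egrep 'pos|force'; python3 nudge.py '[{"z":0.0008}, {"z":0.0008}, {"z":0.0008}]'|egrep 'pos|force'
```

```text
eef_pos: [584.2, -180.0, 72.4]
wrist_force: [-0.3, -0.5, 0.5]
finger_force: 20.0
eef_pos: [584.2, -180.1, 71.5]
wrist_force: [0.6, -0.7, -1.5]
finger_force: 20.0
eef_pos: [584.3, -180.1, 71.3]
wrist_force: [-0.9, 1.2, 2.7]
finger_force: 20.0
eef_pos: [584.3, -180.1, 71.2]
wrist_force: [-3.1, 0.5, 7.2]
finger_force: 20.0
```

Contact came at the expected height, so I'll release, retreat and check.

Converted, -0.4 mm / 600 = -0.0007.

```bash
python3 nudge.py '[{"z":-0.0007}, {"z":-0.0007}]'|egrep 'pos|force'; python3 nudge.py '[{}, {}, {}, {}]' 70|egrep 'pos|force|gap'; python3 nudge.py '[{"z":-0.0167}, {"z":-0.05}, {"z":-0.1}, {"z":-0.1417}, {"z":-0.1583}]'|grep pos; python3 nudge.py '[{"x":-0.05, "y":0.025}, {"x":-0.125, "y":0.0667}, {"x":-0.1917, "y":0.1083}, {"x":-0.25, "y":0.1417}, {"x":-0.2833, "y":0.15}]'; python3 nudge.py '[{}, {}, {}]'|grep pos; python3 -c "
from h import *
p,d=camrig.camera('top'); cv2.imwrite('pics/t4.png',cv2.resize(p[130:340,150:500],None,fx=2,fy=2)[:,:,::-1])
for lo,hi,z in((20,45,32),(45,75,60),(75,105,88)):
    for o in troughs('top',lo,hi,z,p,d,170,200): print([np.round(q,1) for q in o])"
```

```text
eef_pos: [584.3, -180.1, 71.2]
wrist_force: [-1.7, 1.3, 5.8]
finger_force: 20.0
eef_pos: [584.1, -180.1, 70.8]
wrist_force: [-0.9, -0.2, -1.0]
finger_gap: 69.6
finger_force: 0.0
eef_pos: [585.0, -180.4, 169.2]
clock: 22.6
eef_pos: [395.6, -229.3, 165.7]
eef_rot: [3.142, 0.001, -0.233]
wrist_force: [0.9, 0.3, -0.5]
finger_gap: 70.2
finger_force: 0.0
eef_pos: [398.8, -228.6, 165.8]
[np.float64(575.8), np.float64(-223.4), np.float64(37.7), np.float64(26.2), np.float64(76.7), np.float64(33.0), array([357.9, 215.3])]
[np.float64(595.6), np.float64(-137.8), np.float64(35.6), np.float64(25.4), np.float64(76.5), np.float64(32.8), array([311.7, 204.3])]
[np.float64(555.8), np.float64(-129.2), np.float64(43.6), np.float64(39.7), np.float64(167.2), np.float64(61.0), array([306.1, 222.5])]
[np.float64(550.2), np.float64(-216.0), np.float64(73.5), np.float64(39.8), np.float64(166.7), np.float64(61.3), array([350.6, 227.2])]
[np.float64(613.7), np.float64(-230.9), np.float64(50.7), np.float64(39.7), np.float64(166.7), np.float64(61.3), array([361.8, 192.4])]
[np.float64(631.3), np.float64(-146.6), np.float64(46.6), np.float64(40.1), np.float64(167.2), np.float64(61.2), array([317., 182.])]
[np.float64(760.7), np.float64(-193.4), np.float64(267.5), np.float64(13.7), np.float64(90.7), np.float64(55.7), array([342.8, 114.1])]
[np.float64(800.4), np.float64(-468.4), np.float64(119.6), np.float64(82.4), np.float64(84.0), np.float64(67.8), array([491. ,  96.3])]
[np.float64(585.3), np.float64(-180.8), np.float64(125.5), np.float64(43.7), np.float64(166.7), np.float64(89.3), array([335.3, 203.2])]
```

View pics/t4.png

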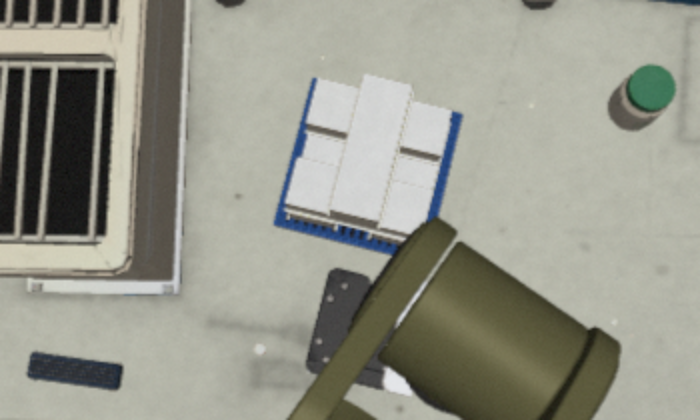

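The picture shows the full stack centred on the mat at crop (370,160). The top trough is at (585,−181), height 89, and the pot and hex keys look undisturbed. The arm is clear.

```bash
python3 -c "
from cell import manip, camrig, ticket; print(ticket.sign_off())"
```

```text
the job is handed in; nothing more can be done
None
```

I built the drying stack and handed the job in at about 23 s: two troughs lie crosswise on the bottom pair (about 37 mm either side of centre), the third lies across their middle (within about 2 mm of centre), and the pot and hex keys were not touched; the hand-in returned no verdict.

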